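# Unlock the medicine box and hold the sticky key turned

## Robot

A 6-joint arm with a two-finger parallel gripper is mounted at the origin on a cart in front of the work surface, level with it; the furniture and walls round the work are solid. World frame = base frame: x ahead of the robot, y to its left, z up, the work surface at z = 0. Lengths are in mm, angles in rad, forces in N, time in s.
With the tool pointing down it reaches from about 325 to 775 mm from the base axis. Payload 9.3 kg.
Tool frame: the origin (TCP) lies midway between the tips of the shut fingers; the grasp point (between the pads) lies 19 mm behind it (manip.grip_point_offset is the distance from the TCP to the grasp point, in mm); z points along the fingers, y is the line along which they close (so a half turn about z gives the same grasp; the last joint's range is limited). The gripper opens to 85 mm and grips with 20 to 120 N. Pads are 22 mm wide; open, the fingers measure 114 mm over their backs; the gripper's body (76 mm by 85 mm) begins 54 mm behind the grasp point. The pads swing forward as they close: fully open they stand 13 mm farther back than shut.
Start: joints at [-1.329, 0.259, 0.021, 1.334, 0, 1.418], TCP at [211.536, -507.69, 231.279] pointing down, gripper open.
Joint ranges: [-3.04, 3.04], [-0.91, 1.82], [-1.04, 1.36], [-1.92, 1.95], [-1.52, 1.45], [-3.14, 3.14]. Speed limits (rad/s): [2.22, 2.22, 2.79, 3.14, 3.14, 3.14].

## Interface

Orientations are given as a 3x3 rotation matrix whose columns are the frame's x, y, z axes.
In Python, from workcell import manip, inverse_kinematics, monitor, vision, nets gives the robot as it stands. The module is installed in compiled form; this text tells all that it offers. Calls block until the motion is done:
- manip.movep(position, orientation): joint-space move of the TCP to a pose.
- manip.servo_line(position, attitude=None, rate=150): straight line of the TCP; attitude=None keeps the orientation; rate is the mean speed in mm/s.
- manip.move_joints(angles): joint-space move.
- manip.move_gripper(opening, grip_force=None): opening from 0.0 (shut) to 1.0 (fully open); grip_force is the grip in N (None keeps the last); returns when the fingers have stopped.
- manip.sleep(seconds).
- inverse_kinematics(position, orientation): joint angles nearest the present ones, or None.
- monitor.sense(): the state.
- vision.grab_frame(name): name is "scene" or "top" or "wrist"; returns a dict with "img" (384x512x3 uint8, blue, green, red), "fov_y" (degrees; the focal length in pixels is half the picture's height over the tangent of half this angle, whatever the lens; pixels are square), "cx", "cy" (the principal point, pixels), "camera_from_world" (4x4, takes a point from world to camera coordinates). Camera axes: x right, y down, z forward; pixel columns grow to the right and rows downward; lengths in mm; the calibration is good to about 2 mm. The wrist camera is an equidistant fisheye: a pixel r from the principal point sees the ray r / f radians off the axis. A picture is of the moment at which its call begins. There is no depth.
A pose or a line that the arm cannot do raises manip.Unreachable and nothing moves.
- manip.job_done(): hands the job in; it is judged then, once.
Trained networks look in a picture, given as the dict that the camera call returned (one of the last four; its "shot" number tells which), for a name from the list of things; names that differ only in an ending like _2 or _b are one class to them, and where a whole thing is asked for, a point or a joint stands for the part that bears it (a point fixed in the world has none). Each returns a list of dicts, best first, with "p" (0 to 1); they miss things now and then, are a little off and sometimes report something else, mostly with a low value. They report only what shows in the picture. A call takes as long as a camera call.
- nets.boxes_of(thing, picture): "box" ([left, top, width, height] in pixels, round what is visible of it).
- nets.masks_of(thing, picture): "pixels" (384x512 bool, what is visible of it) and "box" ([left, top, width, height] in pixels, round what is visible of it).
- nets.tip_of(thing, picture): "location" ([column, row] in pixels: a listed point, or the origin of a listed thing).
The state is a dict: "t": time; "qpos": joint angles; "qd": joint speeds; "tau": joint torques, N m; "ee_pos": TCP position; "tool_rot": TCP orientation; "ft_force": force on the tool from outside, world axes, zero at the start; "moment": the same for the moment, N m; "grip_width": opening from 0.0 (shut) to 1.0 (fully open); "grasp_force": force on a finger pad.
Only numpy, scipy, OpenCV 4.12 (cv2) and the standard library are available. Lean on these libraries where they do the work, as an engineer would, in place of code of your own. Each camera call takes 0.05 s, during which the arm holds its last target. There are 200 camera calls.

## Task

Take the key with the blue head out of the key rack and put it into the keyhole with the blue surround on the lid of the steel medicine box. A sticky disc inside stops it part-way, so do not force it: wiggle it a little anticlockwise until it slips past, bring it back in line and push it fully home. Then turn it a quarter turn clockwise (seen from above) against the return spring and finish still gripping the key and holding it turned, so that I can lift the lid; leave the red and yellow keys in the rack and the other things standing where they are.

Things in the scene. Friction and masses are not known exactly. Their poses are not given: they have to be found in the camera images.
- blue_key_head (a point): centre of the blue plastic head of the key to use. It stands upright in the rack, blade down, 66 mm tall, 35 g. Head 12 mm thick (own x), 30 mm wide (own y), 36 mm tall; below it a round neck 6 mm across, 14 mm long; then the flat blade. Half a turn about its own z makes no difference.
- blue_key_tip (a point): middle of the end of the blue key's blade, 48 mm below the centre of its head; z points up to the head. The steel blade is 20 mm wide (own y), 5 mm thick (own x), 16 mm long; its last 3 mm are 18.5 x 3.5 mm.
- red_key_head (a point): centre of the red head of another key, same shape and size as the blue one, standing in the rack. Leave it there.
- yellow_key_head (a point): centre of the yellow head of another key, same shape and size as the blue one, standing in the rack. Leave it there.
- key_rack: light wooden block, 50 (own x) x 196 (own y) x 30 mm tall, fixed; origin at the centre of its underside. Slots at own y = -65, 0, +65 mm, each 6.5 (x) x 21.5 mm (y), 24 mm deep; which key is where varies. Blades lie along own y; heads begin 6 mm above the block, their centres 54 mm above the worktop: grip across own x, draw straight up 24 mm or more.
- lockbox: grey steel box with white lid, 184 (own x) x 154 (own y) x 80 mm tall, fixed to the worktop; origin at the centre of its underside. The lock is upright in the middle of the lid, under a blue surround of 48 x 60 mm whose top is at 83 mm. A wall unit overhangs the worktop to its left (y over 0.25 m, x over 0.48 m, 0.45 m up): move the raised arm past it close to the base.
- keyhole (a point): centre of the keyhole at the top of the blue surround, 83 mm above the worktop, on the lock's vertical axis; axes as the box. The opening is 14 mm (own x) x 23 mm (own y) and 5 mm deep: a blade along own y goes in and can swing about 0.45 rad either way, but turns further only when fully home.
- disc_top (a point): point on the lock's axis 6 mm below the keyhole's top, on top of the sticky brass disc (axes as the box). Disc 5 mm thick with a slot 7 x 23 mm, stuck 0.28 to 0.42 rad anticlockwise (from above) out of line with own y; a blade enters only within about 0.1 rad of the slot, and then takes the disc along when turned (0.05 N m).
- lock_floor (a point): point on the lock's axis 24 mm below the keyhole's top: the plug's floor, where the tip rests when fully home (the head's centre is then 24 mm above the surround, its underside 6 mm). The plug begins 12 mm below the keyhole's top, under the disc; its slot, 7 x 23 mm, is along the box's y, so the blade must be turned back in line to enter.
- lock_plug (a joint): turn of the lock's plug in rad: 0 at rest (slot along the box's y), grows clockwise seen from above, stops at 1.6. A spring (0.05 N m per rad) turns it back when let go; turning takes up to 0.16 N m in all. The blade has some 0.1 rad of play in it.
- apple: red apple, about 70 mm; bystander.
- bean_tin: green food tin, 57 mm across, 72 mm tall; bystander.
- carton: small carton, 43 x 72 x 111 mm tall; bystander.

How it is judged:
By the outcome, as a careful person would: the job done as asked, in the order asked, and still so for the second after the job is handed in, while the arm keeps its last pose, push and grip.
It also fails if it takes over 51 s, if anything falls off the work surface, if the arm or the gripper's body presses on something with over 40 N, if the wrist force passes 120 N, or if a joint passes its speed limit or range.

## Working session

There is one attempt and no reset: what is moved stays moved. The work goes in short steps, each a Python script; the robot and the scene stay as the last script left them, time stands still between calls to the robot, and variables do not carry over. Pictures are saved under pics/ and viewed, at most 10 in all, crops included, and the job is handed in when it is done.

```bash
mkdir -p pics
cat > h.py <<'E'
import numpy as np, cv2
from workcell import manip, inverse_kinematics, monitor, vision, nets
def ray(f,px):
    T=np.array(f["camera_from_world"]);R=T[:3,:3];c=-R.T@T[:3,3]
    F=192/np.tan(np.radians(f["fov_y"])/2);d=np.array([px[0]-f["cx"],px[1]-f["cy"]],float)
    if f.get("fish"):
        r=np.hypot(*d);a=r/F;v=np.array([*(d/max(r,1e-9)*np.sin(a)),np.cos(a)])
    else: v=np.array([*(d/F),1])
    return c,R.T@v
def at(f,px,z):
    c,v=ray(f,px);return c+v*(z-c[2])/v[2]
def proj(f,P):
    T=np.array(f["camera_from_world"]);p=T[:3,:3]@np.array(P)+T[:3,3]
    F=192/np.tan(np.radians(f["fov_y"])/2)
    if f.get("fish"):
        r=np.hypot(p[0],p[1]);return np.array([f["cx"],f["cy"]])+p[:2]/max(r,1e-9)*F*np.arctan2(r,p[2])
    return np.array([f["cx"],f["cy"]])+F*p[:2]/p[2]
def grab(n):
    f=dict(vision.grab_frame(n));f["fish"]=n=="wrist";return f
def Rz(psi): # tool down, tool y (closing) at angle psi in world
    y=np.array([np.cos(psi),np.sin(psi),0]);z=np.array([0,0,-1.]);return np.column_stack([np.cross(y,z),y,z])
E
python3 - <<'E'
from h import *
np.set_printoptions(precision=1,suppress=True)
Z=dict(blue_key_head=54,red_key_head=54,yellow_key_head=54,key_rack=0,lockbox=0,keyhole=83,apple=35,bean_tin=0,carton=0)
for n in("scene","top","wrist"):
    f=grab(n);cv2.imwrite(f"pics/{n}0.png",f["img"])
    print(n,f["fov_y"],ray(f,(f["cx"],f["cy"])))
    for k,z in Z.items():
        for r in nets.tip_of(k,f)[:2]: print(k,round(r["p"],2),np.array(r["location"]),at(f,r["location"],z))
s=monitor.sense();print(s["t"],s["tool_rot"])
E
```

```text
scene 57.70935891150783 (array([ 271.5, -644.1,  703.7]), array([ 0.3,  0.6, -0.7]))
blue_key_head 0.59 [234.2 260.2] [ 429.8 -250.    54. ]
red_key_head 0.58 [257.5 280. ] [ 452.  -316.1   54. ]
yellow_key_head 0.44 [223.5 242.6] [ 428.5 -196.5   54. ]
key_rack 0.87 [237.4 275.9] [ 431.4 -258.4    0. ]
lockbox 0.8 [207.4 179.7] [492.1  66.7   0. ]
lockbox 0.47 [281.2 188.9] [662.7 -66.2   0. ]
keyhole 0.86 [207.8 160.7] [495.7  51.6  83. ]
apple 0.78 [278.3 187.7] [638.7 -87.4  35. ]
bean_tin 0.78 [317.5 249.1] [ 634.9 -282.9    0. ]
bean_tin 0.71 [221.8 238.7] [ 442.6 -146.5    0. ]
carton 0.62 [253.5 147.1] [681.3 137.6   0. ]
carton 0.2 [277.2 187.3] [656.  -55.4   0. ]
top 44.04671475001335 (array([ 403.4,  -68.5, 1260.2]), array([ 0.1, -0. , -1. ]))
blue_key_head 0.61 [317.9 244.2] [ 437.8 -248.    54. ]
red_key_head 0.47 [341.3 240.4] [ 446.9 -307.7   54. ]
yellow_key_head 0.58 [293.7 248.3] [ 428.1 -186.4   54. ]
yellow_key_head 0.38 [200.3 224.1] [491.5  49.9  54. ]
key_rack 0.9 [312.8 246.2] [ 434.2 -242.4    0. ]
key_rack 0.53 [320.  244.3] [ 439.  -261.6    0. ]
lockbox 0.86 [200.  228.3] [484.3  55.9   0. ]
lockbox 0.45 [313.8 245.2] [ 436.8 -245.1    0. ]
keyhole 0.56 [200.5 225.5] [485.9  46.5  83. ]
apple 0.83 [240.1 165.6] [645.7 -52.   35. ]
bean_tin 0.69 [323.7 169.2] [ 640.9 -277.2    0. ]
carton 0.84 [169.4 156. ] [680.5 139.3  -0. ]
wrist 65.70646984690485 (array([ 283.8, -478.4,  375. ]), array([-0.3, -0.1, -1. ]))
1.5 [[ 0.9  0.4 -0. ]
 [ 0.4 -0.9 -0. ]
 [-0.   0.  -1. ]]
```

Run:
```python
import cv2,numpy as np
a=cv2.imread("pics/scene0.png");b=cv2.imread("pics/top0.png")
c=np.hstack([cv2.resize(a[110:330,150:350],(400,440)),cv2.resize(b[120:320,150:350],(400,440))])
cv2.imwrite("pics/v1.png",c)
```

```text
(no output)
```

View pics/v1.png

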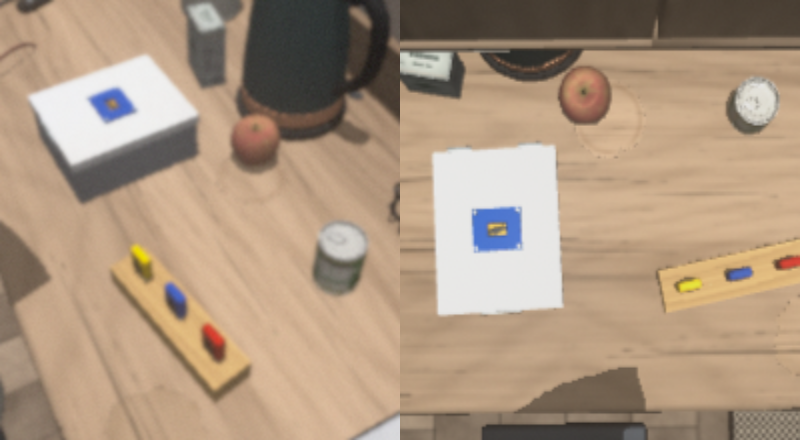

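The left half (scene) shows the rack with yellow, blue and red keys at about (140,260), (176,298), (213,340) and the box's blue surround at (112,104). The right half (top) agrees: blue is in the middle slot, and the box is nearly aligned with the world axes. Next I check the wrist range for both grasp branches and look closer with the wrist camera.

Run:
```python
from h import *
np.set_printoptions(precision=2,suppress=True)
f=grab("top");im=f["img"].astype(int)
m=nets.masks_of("lockbox",f)[0]["pixels"];w=(m&(im.min(2)>170)).astype(np.uint8)
def rect(m,z):
    c=max(cv2.findContours(m.astype(np.uint8),0,1)[0],key=cv2.contourArea)[:,0]
    P=np.array([at(f,p,z)[:2] for p in c],np.float32);return cv2.minAreaRect(P)
print("lid",rect(w,80))
b=((im[...,0]-im[...,2])>80).astype(np.uint8)&m; print("surround",rect(b,83))
m=nets.masks_of("key_rack",f)[0]["pixels"];print("rack",rect(m,30))
for pg,ph in((.16,.02),(.16+np.pi,.02+np.pi),(.16-np.pi,.02-np.pi)):
  for a,b_,psi in((437,-249,pg),(487,48,ph),(487,48,ph+.5),(487,48,ph-1.7)):
    print(psi,inverse_kinematics([a,b_,150],Rz(psi)))
```

```text
lid ((491.00567626953125, 52.7137451171875), (189.87258911132812, 155.2149200439453), 2.8372299671173096)
surround ((490.49810791015625, 53.44746780395508), (46.2099609375, 57.5692138671875), 3.0832958221435547)
rack ((437.29833984375, -250.4261474609375), (50.000450134277344, 197.67466735839844), 10.414739608764648)
0.16 [-0.68  0.22 -0.25  1.11  0.    0.73]
0.02 [-0.07  0.2  -0.27  1.1   0.    1.48]
0.52 [-0.07  0.2  -0.27  1.1   0.    0.98]
-1.68 [-0.07  0.2  -0.27  1.1   0.   -3.11]
3.3015926535897933 [-0.68  0.22 -0.25  1.11  0.   -2.42]
3.161592653589793 [-0.07  0.2  -0.27  1.1   0.   -1.66]
3.661592653589793 [-0.07  0.2  -0.27  1.1   0.   -2.16]
1.4615926535897932 [-0.07  0.2  -0.27  1.1   0.    0.04]
-2.981592653589793 [-0.68  0.22 -0.25  1.11  0.   -2.42]
-3.121592653589793 [-0.07  0.2  -0.27  1.1   0.   -1.66]
-2.621592653589793 [-0.07  0.2  -0.27  1.1   0.   -2.16]
-4.821592653589793 [-0.07  0.2  -0.27  1.1   0.    0.04]
```

```bash
cat > look.py <<'E'
from h import *
np.set_printoptions(precision=2,suppress=True)
def rect(f,m,z):
    c=max(cv2.findContours(m.astype(np.uint8),0,1)[0],key=cv2.contourArea)[:,0]
    P=np.array([at(f,p,z)[:2] for p in c],np.float32);return cv2.minAreaRect(P)
E
python3 - <<'E'
from look import *
R=Rz(.18+np.pi)
q=inverse_kinematics([437,-250,190],R);print(q)
manip.move_gripper(0.55,40)
manip.move_joints(q)
f=grab("wrist");cv2.imwrite("pics/w1.png",f["img"])
print(ray(f,(f["cx"],f["cy"])))
print(monitor.sense()["ee_pos"],monitor.sense()["t"])
for k in("blue_key_head","red_key_head","yellow_key_head"):
    for r in nets.tip_of(k,f)[:1]: print(k,round(r["p"],2),r["location"],at(f,r["location"],54))
    for r in nets.masks_of(k,f)[:1]: print(rect(f,r["pixels"],72))
for r in nets.masks_of("key_rack",f)[:1]: print("rack",rect(f,r["pixels"],30))
E
```

```text
[-0.69  0.2  -0.17  1.21  0.   -2.44]
(array([ 450.23, -329.25,  333.7 ]), array([-0.05,  0.3 , -0.95]))
[ 436.95 -250.13  190.  ] 5.3833
blue_key_head 0.66 [256.9, 176.3] [ 435.54 -252.39   54.  ]
((436.7855224609375, -256.77099609375), (11.95030403137207, 35.204410552978516), 10.678027153015137)
red_key_head 0.7 [257.5, 108.3] [ 446.79 -317.33   54.  ]
((448.4582214355469, -316.2801513671875), (11.343939781188965, 28.271385192871094), 10.434252738952637)
yellow_key_head 0.77 [260.5, 236.6] [ 420.   -188.32   54.  ]
((424.7412109375, -196.32611083984375), (12.927638053894043, 41.28919982910156), 10.240697860717773)
rack ((435.5421142578125, -253.13763427734375), (52.194549560546875, 196.56033325195312), 10.610506057739258)
```

View pics/w1.png

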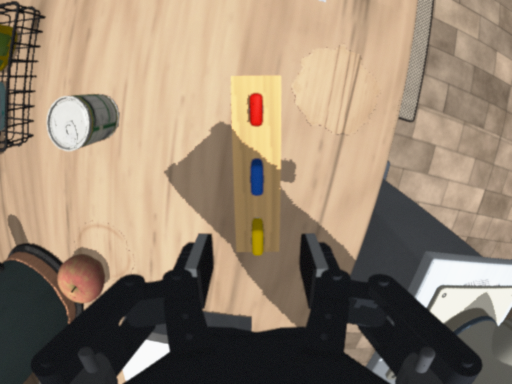

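The wrist view confirms it: red at (256,108), blue at (257,176), yellow at (258,237), with the rack along the image's vertical. I grasp the blue key now.

Run:
```python
from look import *
R=Rz(.184+np.pi)
x,y=436.2,-251.8
manip.movep([x,y,90],R); manip.servo_line([x,y,37],R,120)
s0=monitor.sense()
manip.move_gripper(0.0,60)
s=monitor.sense();print(s["grip_width"]*85,s["grasp_force"],s["ft_force"],s["ee_pos"],s["ft_force"]-s0["ft_force"])
manip.servo_line([x,y,52],R,60)
s=monitor.sense();print(s["ft_force"],s["moment"],s["grip_width"]*85)
manip.servo_line([x,y,150],R,150)
s=monitor.sense();print(s["ft_force"],s["t"],s["grip_width"]*85)
f=grab("wrist");cv2.imwrite("pics/w2.png",f["img"])
for k in("blue_key_head","blue_key_tip"):
    for r in nets.tip_of(k,f)[:1]: print(k,r["p"],r["location"])
print(proj(f,[x,y,169]),proj(f,[x,y,121]))
g=grab("scene");cv2.imwrite("pics/s2.png",g["img"]);print(proj(g,[x,y,169]))
for k in("blue_key_head","blue_key_tip"):
    for r in nets.tip_of(k,g)[:1]: print(k,r["p"],r["location"])
c=proj(g,[x,y,150]).astype(int)
s=cv2.resize(g["img"][c[1]-60:c[1]+60,c[0]-60:c[0]+60],(384,384))
cv2.imwrite("pics/v2.png",cv2.resize(np.hstack([f["img"][:,100:],s]),(796,384)))
```

```text
11.088722984421041 59.15140450000763 [-0.86 -0.33  6.41] [ 436.54 -252.12   37.82] [-0.97 -1.04  6.81]
[ 0.07  0.33 -1.25] [-0.    0.    0.01] 11.297289412184746
[ 0.02 -0.26 -0.6 ] 8.4167 11.08885969495574
blue_key_head 0.72 [257.0, 264.7]
blue_key_tip 0.78 [255.6, 219.2]
[253.28 265.49] [253.87 224.46]
[235.09 226.71]
blue_key_head 0.7 [235.5, 228.8]
blue_key_tip 0.61 [237.8, 241.8]
```

View pics/v2.png

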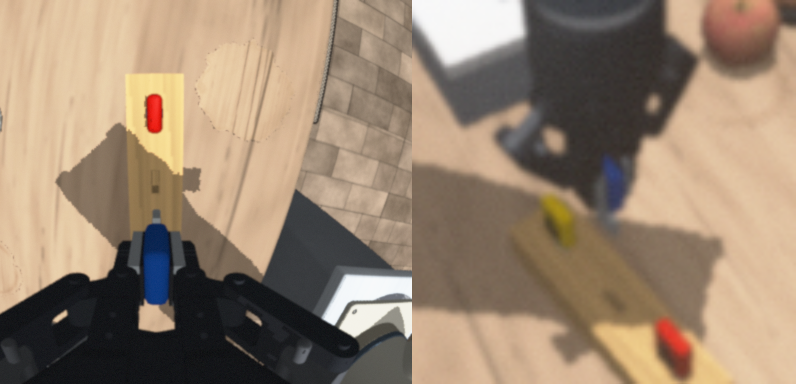

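The blue key is held squarely, its slot is empty, and red and yellow are still in the rack. Next I move above the keyhole and measure blade and hole in the same wrist picture.

Run:
```python
from look import *
R=Rz(.051+np.pi)
x,y=490.3,51.8
manip.servo_line([436,-252,175],None,200)
manip.movep([x,y,175],R); 
s=monitor.sense();T=s["ee_pos"];print(T,s["t"])
f=grab("wrist");cv2.imwrite("pics/w3.png",f["img"])
for k,z in(("keyhole",83),("blue_key_tip",T[2]-32.2),("blue_key_head",T[2]+16)):
    for r in nets.tip_of(k,f)[:2]: print(k,r["p"],r["location"],at(f,r["location"],z))
im=f["img"].astype(int)
m=nets.masks_of("lockbox",f)[0]["pixels"];b=((im[...,0]-im[...,2])>80).astype(np.uint8)&m;b[250:]=0
print("surround",rect(f,b,83));print("lid",rect(f,m&(im.min(2)>150),80))
manip.servo_line([x,y,140],None,100)
f=grab("wrist");cv2.imwrite("pics/w4.png",f["img"])
T=monitor.sense()["ee_pos"]
for k,z in(("keyhole",83),("blue_key_tip",T[2]-32.2)):
    for r in nets.tip_of(k,f)[:2]: print(k,r["p"],r["location"],at(f,r["location"],z))
g=cv2.imread("pics/w3.png")
cv2.imwrite("pics/v3.png",np.hstack([cv2.resize(i[120:300,190:320],(390,540),interpolation=2) for i in(g,f["img"])]))
```

```text
[490.37  51.12 174.74] 10.1667
keyhole 0.91 [258.5, 190.0] [487.55  48.36  83.  ]
blue_key_tip 0.79 [256.2, 222.1] [489.39  50.74 142.54]
blue_key_head 0.82 [255.4, 263.6] [489.75  51.98 190.74]
blue_key_head 0.46 [255.0, 223.2] [491.06  29.46 190.74]
surround ((488.474365234375, 50.32048797607422), (46.01947021484375, 58.95648956298828), 2.289320707321167)
lid ((489.36956787109375, 50.71650314331055), (187.09481811523438, 155.12435913085938), 2.745424270629883)
keyhole 0.62 [257.1, 202.5] [488.94  47.08  83.  ]
blue_key_tip 0.87 [256.0, 222.4] [489.51  51.36 108.28]
```

View pics/v3.png

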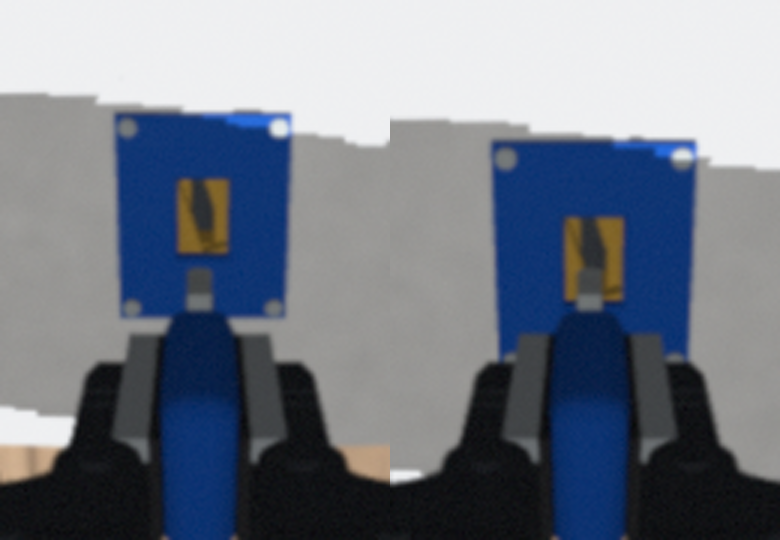

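The left crop (TCP 175) shows the brass opening with the dark disc slot tilted anticlockwise, centred near full-image (258,192), and the blade tip at about (256,222). In the right crop (TCP 140) the opening is centred near (258,206). I refine the offset with colour segmentation, then lower into the hole and feel for the disc.

Run:
```python
from look import *
f=grab("wrist");T=monitor.sense()["ee_pos"]
P=lambda c,r,z:at(f,(c,r),z)[:2]
# hole corners in this (TCP 140) picture, from the crop /3 + (190,120)
q=[(564,217),(623,217),(565,300),(624,300)]
H=np.array([P(190+(c-390)/3-.0,120+r/3,83) for c,r in q]);print("hole",H,H.mean(0))
im=f["img"].astype(int)
# surround screws
q=[(506,159),(682,159)]
print("screws",[P(190+(c-390)/3,120+r/3,83) for c,r in q])
# predicted tip outline: bottom end corners 18.5x3.5 for key centred on TCP
for dy in(-9.25,9.25):
  for dx in(-1.75,1.75): 
    p=proj(f,[T[0]+dx,T[1]+dy,T[2]-32.2]);print(dx,dy,(p-[190,120])*3+[390,0])
for dy in(-10,):
  for dz in (-29.2,-16.2):
   for dx in(-2.5,2.5):
    p=proj(f,[T[0]+dx,T[1]+dy,T[2]+dz]);print("b",dx,dz,(p-[190,120])*3+[390,0])
print(T)
```

```text
hole [[496.3   39.93]
 [482.25  39.21]
 [495.15  61.55]
 [480.61  60.8 ]] [488.58  50.37]
screws [array([510.5 ,  26.31]), array([469.31,  24.18])]
-1.75 -9.25 [594.79 268.59]
1.75 -9.25 [578.35 267.8 ]
-1.75 9.25 [590.28 346.04]
1.75 9.25 [574.42 345.3 ]
b -2.5 -29.2 [598.64 270.82]
b 2.5 -29.2 [574.77 269.67]
b -2.5 -16.2 [599.27 295.85]
b 2.5 -16.2 [573.74 294.65]
[490.7   51.77 140.64]
```

```bash
cat > ins.py <<'E'
from look import *
X,Y,B=489.0,50.4,.049
def go(z,a=0.,rate=40,x=None,y=None):
    manip.servo_line([x or X,y or Y,z],Rz(B+np.pi+a),rate)
    s=monitor.sense();return s
def show(t,s):
    R=s["tool_rot"];a=np.arctan2(-R[1,1],-R[0,1])-B
    print(t,"pos",s["ee_pos"],"a %.3f"%a,"F",s["ft_force"],"M",s["moment"],"t %.1f"%s["t"],"w %.1f"%(s["grip_width"]*85))
E
python3 - <<'E'
from ins import *
manip.move_gripper(0.0,90)
show("above",go(120)); 
for z in(114,111,110,109,108,107.5):
    s=go(z,rate=30);show(z,s)
    if s["ft_force"][2]>4: break
E
```

```text
above pos [488.99  50.38 119.93] a -0.000 F [-0.04  0.32  0.11] M [-0.05  0.03  0.01] t 12.0 w 10.9
114 pos [488.9   50.4  113.84] a 0.000 F [-1.08 -0.17  0.28] M [-0.02 -0.    0.05] t 12.3 w 10.8
111 pos [488.91  50.41 110.85] a 0.000 F [ 0.32 -0.52  0.74] M [0.01 0.02 0.03] t 12.6 w 10.8
110 pos [488.99  50.39 109.99] a 0.000 F [ 0.15 -0.23 -1.07] M [-0.01 -0.02  0.01] t 12.8 w 11.1
109 pos [488.99  50.41 108.98] a 0.000 F [-0.25  0.31 -0.56] M [ 0.01 -0.03 -0.05] t 13.1 w 10.9
108 pos [489.11  50.38 108.25] a -0.000 F [-1.03  0.11  4.06] M [-0.06  0.23 -0.03] t 13.3 w 10.8
```

The blade is in the opening and resting on the disc at 4 N. Now I wiggle it anticlockwise under a light push.

Run:
```python
from ins import *
for a in(.2,.26,.30,.34,.38,.42):
    s=go(107.9,a);show(a,s)
    s=go(107.2,a);show(" push",s)
    if s["ee_pos"][2]<107.5 and s["ft_force"][2]<4: break
```

```text
0.2 pos [488.93  50.37 107.73] a 0.196 F [0.13 0.5  0.68] M [-0.02  0.02 -0.  ] t 13.7 w 10.7
 push pos [489.    50.41 107.07] a 0.198 F [ 0.38 -0.74 -0.2 ] M [-0.03 -0.04 -0.04] t 13.9 w 10.9
```

Run:
```python
from ins import *
s=go(107,.28);show("align",s)
for z in(106,105,104,103.2,102.5,101.8):
    s=go(z,.28);show(z,s)
    if s["ft_force"][2]>4: break
```

```text
align pos [488.95  50.4  106.94] a 0.278 F [0.14 0.02 0.07] M [-0.    0.01 -0.05] t 14.2 w 10.5
106 pos [489.02  50.41 105.93] a 0.279 F [ 0.09  0.03 -1.08] M [ 0.02 -0.08  0.03] t 14.4 w 10.6
105 pos [489.03  50.41 104.95] a 0.280 F [ 0.04 -0.11 -0.45] M [ 0.06 -0.08  0.04] t 14.7 w 10.8
104 pos [489.04  50.42 103.97] a 0.280 F [ 0.73 -0.04 -0.79] M [ 0.04 -0.13  0.01] t 14.9 w 10.8
103.2 pos [489.02  50.42 103.16] a 0.280 F [ 1.38  0.67 -1.41] M [ 0.08 -0.25  0.03] t 15.2 w 10.6
102.5 pos [489.04  50.38 102.57] a 0.280 F [ 0.38  0.08 -0.08] M [ 0.12 -0.11 -0.  ] t 15.4 w 10.9
101.8 pos [489.17  50.36 101.76] a 0.280 F [ 0.16 -0.79 -1.35] M [ 0.01 -0.36 -0.03] t 15.7 w 10.8
```

Run:
```python
from ins import *
for z in(101.3,):
    s=go(z,.28);show(z,s)
f=grab("wrist");g=grab("scene")
c=proj(g,[489,50,100]).astype(int)
cv2.imwrite("pics/v4.png",np.hstack([cv2.resize(f["img"][120:300,190:320],(390,540),interpolation=2),cv2.resize(g["img"][c[1]-45:c[1]+45,c[0]-30:c[0]+35],(390,540),interpolation=2)]))
s=monitor.sense();show("",s);print(ray(f,(256,192))[0]-s["ee_pos"])
for k in("blue_key_head",):
    for r in nets.tip_of(k,f)[:1]: print(k,r["p"],r["location"],at(f,r["location"],s["ee_pos"][2]+16.2),proj(f,s["ee_pos"]+[0,0,16.2]))
```

```text
101.3 pos [489.19  50.35 101.31] a 0.280 F [ 2.37  0.33 -0.97] M [-0.05 -0.49 -0.03] t 15.9 w 10.7
 pos [489.17  50.37 101.33] a 0.280 F [ 2.57 -1.06 -0.31] M [-0.08 -0.6  -0.04] t 16.0 w 10.9
[ 24.68 -76.13 143.67]
```

View pics/v4.png

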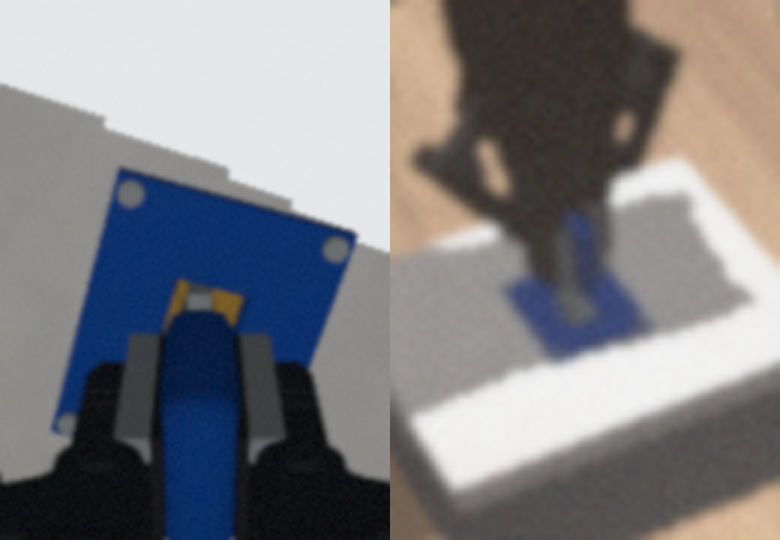

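The key hasn't slipped: the blade's visible edge stays at about (199,293) in the left crop, inside the opening. I back off slightly and turn it back in line.

Run:
```python
from ins import *
show("up",go(102,.28,x=489.3))
for a in(.18,.08,0.):
    s=go(102,a,x=489.3);show(a,s)
for z in(101,100,99,97.5):
    s=go(z,0,x=489.3);show(z,s)
    if s["ft_force"][2]>4: break
```

```text
up pos [489.19  50.42 101.98] a 0.280 F [ 2.64 -0.03  0.16] M [ 0.   -0.29 -0.09] t 16.3 w 10.7
0.18 pos [489.46  50.44 102.04] a 0.183 F [ 2.91  0.89 -0.62] M [ 0.06 -0.67 -0.02] t 16.6 w 10.8
0.08 pos [489.33  50.41 102.01] a 0.084 F [ 2.82  0.82 -0.92] M [ 0.02 -0.6   0.01] t 16.8 w 10.8
0.0 pos [489.27  50.4  102.  ] a 0.005 F [ 3.58  0.2  -0.88] M [ 0.04 -0.55  0.  ] t 17.1 w 11.1
101 pos [489.32  50.41 100.98] a 0.002 F [2.84 1.59 0.2 ] M [ 0.04 -0.56  0.06] t 17.3 w 10.3
100 pos [489.34  50.42  99.97] a 0.000 F [2.66 0.71 0.87] M [ 0.05 -0.57  0.04] t 17.6 w 10.6
99 pos [489.34  50.42  98.94] a 0.000 F [2.43 0.54 0.38] M [ 0.1  -0.58  0.04] t 17.8 w 11.0
97.5 pos [489.33  50.39  97.37] a -0.000 F [ 3.49  0.89 -0.7 ] M [ 0.12 -0.67 -0.02] t 18.1 w 10.6
```

Run:
```python
from ins import *
show("sh",go(97,0,x=490))
for z in(95,93,92,91.3,90.6,90,89.5,89):
    s=go(z,0,x=490);show(z,s)
    if s["ft_force"][2]>6: break
```

```text
sh pos [489.51  50.39  96.78] a 0.000 F [-0.13 -1.23  0.13] M [-0.05  0.03  0.03] t 18.3 w 10.8
95 pos [489.58  50.38  94.68] a -0.000 F [-1.01 -0.58 -1.6 ] M [-0.05  0.16  0.02] t 18.6 w 10.7
93 pos [489.64  50.38  92.67] a -0.000 F [-0.88 -1.01 -2.17] M [-0.11  0.36  0.05] t 18.8 w 10.9
92 pos [489.71  50.4   91.82] a 0.000 F [-2.09 -1.14 -1.26] M [-0.12  0.55  0.03] t 19.1 w 10.9
91.3 pos [489.77  50.4   91.22] a -0.000 F [-3.08 -0.8  -1.37] M [-0.18  0.75  0.04] t 19.3 w 11.0
90.6 pos [489.91  50.39  90.9 ] a 0.000 F [-4.6  -0.48  4.48] M [-0.19  1.1   0.06] t 19.6 w 11.1
90 pos [490.    50.39  90.8 ] a 0.000 F [-7.16 -0.16 11.32] M [-0.21  1.57  0.05] t 19.8 w 11.1
```

It is fully home at TCP z 91.0, as predicted. I centre the lateral load and turn clockwise in steps.

Run:
```python
from ins import *
show("c",go(90.6,0,x=489.5))
for a in(-.3,-.6,-.9,-1.2,-1.4,-1.5,-1.57):
    s=go(90.6,a,x=489.5,rate=40);show(a,s)
    if abs(s["moment"][2])>.5 or np.linalg.norm(s["ft_force"])>20: break
```

```text
c pos [489.74  50.41  90.9 ] a 0.000 F [-3.85 -0.99  5.65] M [-0.12  0.88  0.05] t 20.1 w 10.8
-0.3 pos [489.43  50.44  90.86] a -0.300 F [-4.75 -0.02  8.32] M [-0.06  1.28  0.  ] t 20.5 w 11.1
-0.6 pos [489.08  50.61  90.86] a -0.600 F [-7.03  0.5   8.39] M [0.07 1.6  0.  ] t 21.0 w 10.8
-0.9 pos [488.87  50.83  90.87] a -0.900 F [-7.9   0.75  9.36] M [0.3  1.77 0.07] t 21.4 w 11.0
-1.2 pos [488.68  51.05  90.81] a -1.200 F [-7.64  2.37  9.8 ] M [0.64 1.87 0.11] t 21.9 w 10.8
-1.4 pos [488.67  51.24  90.82] a -1.400 F [-8.39  3.53  9.75] M [0.82 1.92 0.12] t 22.2 w 10.9
-1.5 pos [488.7   51.33  90.82] a -1.500 F [-7.56  4.62 10.63] M [0.88 1.9  0.11] t 22.5 w 10.7
-1.57 pos [488.72  51.41  90.83] a -1.570 F [-7.32  5.38  9.31] M [0.98 1.87 0.14] t 22.7 w 10.9
```

Run:
```python
from ins import *
for a,x,y in((-1.57,488.4,51.6),(-1.62,488.2,51.8),(-1.66,488.1,51.9),(-1.69,488.1,51.9)):
    s=go(90.6,a,x=x,y=y);show(a,s)
    if abs(s["moment"][2])>.4: break
manip.sleep(.5);show("hold",monitor.sense())
f=grab("wrist");cv2.imwrite("pics/v5.png",cv2.resize(f["img"][120:300,150:360],(630,540),interpolation=2))
```

```text
-1.57 pos [488.53  51.68  90.86] a -1.570 F [-3.81 -0.02  6.17] M [-0.09  0.98  0.11] t 23.0 w 10.8
-1.62 pos [488.5   51.76  90.86] a -1.620 F [-4.31 -1.15  6.37] M [-0.19  0.89  0.08] t 23.2 w 11.0
-1.66 pos [488.5   51.79  90.87] a -1.660 F [-4.05 -0.97  5.93] M [-0.24  0.83  0.07] t 23.5 w 10.7
-1.69 pos [488.48  51.81  90.88] a -1.690 F [-4.22 -0.62  6.48] M [-0.21  0.83  0.1 ] t 23.7 w 10.6
hold pos [488.47  51.8   90.87] a -1.690 F [-3.18 -1.84  6.02] M [-0.25  0.8   0.08] t 24.2 w 10.8
```

View pics/v5.png

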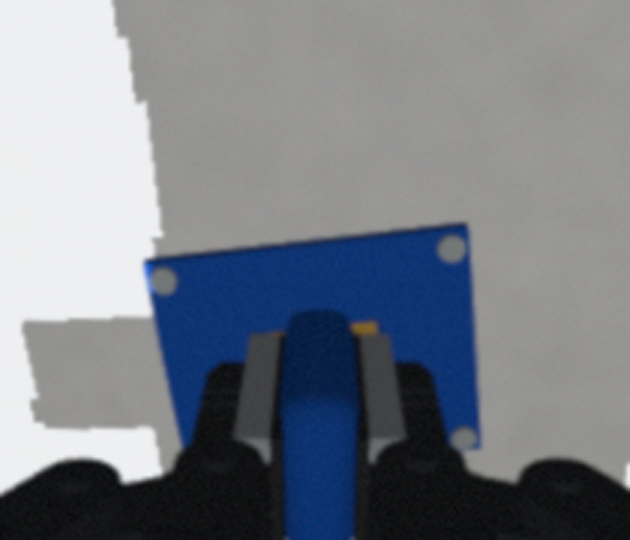

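The key is fully home and turned with the surround about 97° from its start, still gripped and held steady against the spring.

```bash
python3 -c "
from workcell import manip
print(manip.job_done())"
```

```text
the job is handed in; nothing more can be done
None
```

The blue key went past the sticky disc after a small anticlockwise wiggle and is fully home in the blue keyhole; it is turned a quarter turn clockwise and still gripped and held there. I estimate that turn from the gripper angle (1.69 rad less about 0.1 rad of play). The red and yellow keys stay in the rack, nothing else was moved, and the job was handed in at about 24 s.

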